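Clamp the power supply and hold its heat-sink flap at the balance point

TASK

On the radio bench, slide the blue clamp jaw gently up to the black power supply until its sprung pad presses firmly on the case, and leave it pressing there. Then lift the finned flap on top of the supply (it has a yellow handle) to its balance point, where it would fall neither shut nor backwards, without letting it go over, and finish while still holding it motionless there, so that the operator can look inside. Leave the mug, the microphone and the coax switch box where they are.

Things in the scene. Friction and masses are not known exactly. Their poses are not given: they have to be found in the camera images.
- cradle: Bench cradle, fixed to the table: aluminium plate 150 (x) x 400 (y) x 12 mm, origin at the centre of its underside. A fixed blue jaw 110 x 20 mm, its top 62 mm above the table, stands on it with its inner face at y = +90 mm. The sliding jaw runs on the -y side, along the cradle's y.
- jaw (a joint): Position of the sliding blue jaw along the cradle's +y, in m: 0 fully open, 0.07 limit; it starts between 0 and 0.025. At about 0.051 its sprung pad meets the supply (which stands against the fixed jaw), then the force grows by 1.5 N per mm (12 N at 0.059, where the pad bottoms). The jaw slides with about 3 N of friction and stays where left, keeping up to 3 N of pad force.
- jaw_handle (a point): Middle of the red upright handle on the sliding jaw, 75 mm above the table. The handle is 20 mm along x, 16 mm along y, from 50 to 90 mm above the table; pinch it from above or push its outer side towards +y. The jaw under it is 110 (x) x 16 (y) mm, 13 to 51 mm above the table. Axes as the cradle's.
- jaw_face (a point): Point on the face of the black sprung rubber pad, carried by the sliding jaw 20 mm ahead of its handle's middle (the face that looks to the cradle's +y), 32 mm above the table. Axes as the cradle's.
- supply: Black power supply case standing loose on the cradle plate, 120 (x) x 170 (y) x 75 mm high, about 1.6 kg, open at the top under the flap. Origin at the centre of its underside, 12 mm above the table; axes as the cradle's: x from front (robot side) to rear, z up.
- supply_side (a point): Point on the -y side face of the supply, 20 mm above its underside: the face that the sliding jaw presses. Its y equals that of point jaw_face, in the cradle's axes, at contact.
- flap (a joint): Angle of the finned flap (0.4 kg, free hinge, 166 mm wide), rad: 0 shut and level (its start), grows as the front edge rises, pi/2 panel upright, 2.3 fallen open to the rear. Its heat sink (30 mm high, ends 90 mm from the hinge) shifts its centre of mass: it balances at 1.38, the panel leaning 11 degrees short of upright; below that it falls shut, above it falls open.
- flap_hinge (a point): Middle of the hinge line of the flap, on the rear top edge of the supply: 55 mm behind and 77 mm above the supply's origin. The hinge line runs along y. Axes as the supply's.
- flap_handle (a point): Grip point of the flap's yellow handle, a bar 18 mm wide (y), 10 mm thick, reaching from 113 to 175 mm from the hinge line, clear of the panel. The point is 158 mm from the hinge line and, when shut, 5 mm above it; it turns with the flap. Pinch the bar from above, a finger on each y side, and carry it in an arc round the hinge to the rear; the fingers pivot on it.
- mug: Blue mug, 76 mm wide, 90 mm high, origin under its centre. Bystander.
- mic: Black hand microphone lying down, 55 x 85 x 30 mm, origin under its centre. Bystander.
- coax_switch: Grey coax switch box, 60 x 90 x 40 mm with a black knob 12 mm high on top, origin under its centre. Bystander.
Mind the look-alikes: they are no part of the job. Of the things that look like the supply, the largest one is meant.

How it is judged:
On the way, in this order (a step that is already met when the one before it is completed fails the run):
1. the sliding jaw presses on the supply with more than 2 N, the flap still shut (contact force between jaw and supply above 2 N and value of joint flap below 0.2 rad), for 0.2 s.
2. the flap is lifted more than half way to its balance point (value of joint flap above 0.7 rad), for 0.1 s.
At the end, for the whole second after the job is handed in: The fingers hold the flap (over 1 N of contact) still within 0.09 rad (5 degrees) of its balance at 1.38 rad; the supply stands flat within 15 mm of where it started; the jaw still presses on it (over 0.5 N) (value of joint flap between 1.29 and 1.47 rad and velocity of joint flap between -0.1 and 0.1 rad/s and contact force between the fingers and flap above 1 N and contact force between jaw and supply above 0.5 N and distance of supply from where it was at the start of the episode below 0.015 m and angle between supply's own z axis and vertical below 0.06 rad); the arm keeps its last pose, push and grip.
It fails at once if the flap goes over backwards (past 1.9 rad) (value of joint flap above 1.9 rad).
It fails at once if the jaw crushes the supply (over 45 N) (contact force between jaw and supply above 45 N).
It fails at once if the mug is disturbed (moved over 25 mm) (distance of mug from where it was at the start of the episode above 0.025 m).
It fails at once if the microphone is disturbed (moved over 25 mm) (distance of mic from where it was at the start of the episode above 0.025 m).
It fails at once if the coax switch box is disturbed (moved over 25 mm) (distance of coax_switch from where it was at the start of the episode above 0.025 m).
It also fails if it takes over 59 s, if anything falls off the work surface, if the arm or the gripper's body presses on something with over 40 N, if the wrist force passes 120 N, or if a joint passes its speed limit or range.

ROBOT

A 6-joint arm with a two-finger parallel gripper is mounted at the origin on the work surface. World frame = base frame: x ahead of the robot, y to its left, z up, the work surface at z = 0. Lengths are in m, angles in rad, forces in N, time in s.
With the tool pointing down it reaches from about 0.4 to 0.925 m from the base axis. Payload 12.5 kg.
Tool frame: the origin (TCP) lies on the centre line of the jaws, within the pads' length; the fingertips stand 17 mm ahead of it and the grasp point (between the pads) lies 2 mm behind it; z points along the fingers, x is the direction in which the jaws open and shut, and the axes are right-handed (so a half turn about z gives the same grasp; the last joint's range is limited). The gripper opens to 95 mm and grips with 3 to 60 N. Pads are 20 mm wide; open, the fingers measure 119 mm over their backs; the gripper's body (75 mm by 180 mm) begins 59 mm behind the grasp point.
Start: joints at [-1.378, 0.491, 1.559, -0, 1.092, -0.106], TCP at [0.184, -0.597, 0.232] pointing down, gripper open.
Joint ranges: [-3.1, 3.1], [-0.84, 2.19], [0.05, 2.79], [-1.13, 4.28], [0.06, 2.93], [-2.69, 2.69]. Speed limits (rad/s): [2.22, 2.22, 2.79, 3.14, 3.14, 3.14].

INTERFACE

Orientations are given as a unit quaternion [x, y, z, w].
In Python, from rig import observe, grab_frame, get_calibration, job_done gives the robot as it stands.
- The arm moves only by the tool step_arm, never from a script. Its argument "commands" is one flat list of numbers, 7 for each row, row after row: the closure in counts, from 0 (fully open) to 255 (shut), then the shift along the tool's x, y, z in cm, then the turn, a rotation vector about the tool's x, y, z in rad. In form: [gripper, tx, ty, tz, ax, ay, az, gripper, tx, ty, tz, ax, ay, az, ...]. A call has 1 to 5 rows; each row shifts and turns the commanded pose from where the row before left it, along the tool's axes as they then stand; what a row does not reach is not made up. A row lasts 1/8 s, in which the tool goes at most 62.5 mm and 10.7 degrees, less where a joint would pass 70% of its speed; a pose out of reach is approached as far as the arm can. A call is refused whole if a number of a shift passes 6.25 or a number of a turn 0.188, either way. A call with a gripper value outside its range is refused whole. The fingers move at their own pace and stop on an object; "grip_force" is the grip in N (left out, the last holds). Time passes only in rows, so rows that do not move let the fingers close. It gives the time, the measured TCP pose, the force and the opening at its end, in the units of the state.
- observe(): the state, without advancing time (a new reading comes with each control period).
- grab_frame(name): name is "scene" or "top" or "wrist"; returns the picture (400x640x3 uint8, red, green, blue); there is no depth.
- get_calibration(name): a dict with "vfov" (degrees; the focal length in pixels is half the picture's height over the tangent of half this angle, whatever the lens; pixels are square), "cx", "cy" (the principal point, pixels), "distortion" ([k1, k2, p1, p2, k3] as OpenCV has them; the pictures are not rectified), "origin" and "orientation" of the camera in the world. Camera axes: x right, y up, looking along -z (the intrinsics and any distortion apply to the point x, -y, -z); pixel columns grow to the right and rows downward; lengths in m; the calibration is good to about 2 mm. A picture is of the moment at which its call begins: read the wrist's pose just before it. get_calibration takes no time and is no camera call; for the wrist camera it gives the pose at the moment of the call.
- job_done(): hands the job in, once; it reports no verdict.
The state is a dict: "t": time; "joint_pos": joint angles; "qvel": joint speeds; "joint_torque": joint torques, N m; "eef_pos": TCP position; "tool_rot": TCP orientation; "force": force on the tool from outside, world axes, zero at the start; "wrist_torque": the same for the moment, N m; "width": finger opening in m.
Only numpy, scipy, OpenCV 4.12 (cv2) and the standard library are available. Lean on these libraries where they do the work, as an engineer would, in place of code of your own. Each camera call takes 0.05 s, during which the arm holds its last target. There are 200 camera calls.

## Working session

There is one attempt and no reset: what is moved stays moved. The work goes in short steps, Python scripts to look and compute and a tool call to move; the robot and the scene stay as the last step left them, time stands still between calls to the robot, and variables do not carry over. Pictures are saved under pics/ and viewed, about 8 in all and at most 12, crops included, and the job is handed in when it is done.

Besides the shell and the picture viewer there is one more tool, called after "Emit:" as a command line: name --argument value ..., lists and objects as JSON in quotes. step_arm: Moves the arm, as the interface text tells. Its arguments: {"type":"object","properties":{"commands":{"type":"array"},"grip_force":{"type":"number"}},"required":["commands"]}

```bash
ls; mkdir -p pics
cat > h.py <<'E'
import numpy as np, cv2
from scipy.spatial.transform import Rotation as R
from rig import observe, grab_frame, get_calibration, job_done
def K(c):
    f=200/np.tan(np.radians(c['vfov'])/2); return np.array([[f,0,c['cx']],[0,f,c['cy']],[0,0,1.]])
def ray(c,uv):
    p=cv2.undistortPoints(np.array(uv,float).reshape(-1,1,2),K(c),np.array(c['distortion'],float)).reshape(-1,2)
    d=np.c_[p[:,0],-p[:,1],-np.ones(len(p))]
    return np.array(c['origin']),R.from_quat(c['orientation']).apply(d)
def onplane(c,uv,z):
    o,d=ray(c,uv); return o+d*((z-o[2])/d[:,2])[:,None]
def proj(c,P):
    q=R.from_quat(c['orientation']).inv().apply(np.atleast_2d(P)-np.array(c['origin']))
    q=q*[1,-1,-1]
    return cv2.projectPoints(q,np.zeros(3),np.zeros(3),K(c),np.array(c['distortion'],float))[0].reshape(-1,2)
def save(n,im): cv2.imwrite(f'pics/{n}.png',im[:,:,::-1])
E
python3 - <<'E'
from h import *
s=observe(); print({k:np.round(v,3) for k,v in s.items()})
a=grab_frame('scene');b=grab_frame('top')
np.save('scene.npy',a);np.save('top.npy',b)
save('top0',b);save('scene0',a)
for n in('scene','top','wrist'):print(n,get_calibration(n))
E
```

```text
pics
{'t': np.float64(0.0), 'joint_pos': array([-1.378,  0.492,  1.559,  0.   ,  1.092, -0.106]), 'qvel': array([-0.   ,  0.001,  0.   ,  0.001, -0.002,  0.001]), 'joint_torque': array([-1.0000e-03, -6.1265e+01, -2.5819e+01,  6.9000e-02,  4.8000e-02,
       -0.0000e+00]), 'eef_pos': array([ 0.184, -0.597,  0.231]), 'tool_rot': array([ 0.804, -0.594, -0.   , -0.   ]), 'force': array([-0.488,  0.192, -0.212]), 'wrist_torque': array([-0.027,  0.017,  0.066]), 'width': np.float64(0.095)}
scene {'vfov': 43.703115989493824, 'cx': 317.4853114052587, 'cy': 198.22408541365036, 'distortion': array([-0.10089626,  0.        ,  0.        ,  0.        ,  0.        ]), 'origin': array([ 1.00720854, -0.46223933,  1.08121317]), 'orientation': array([0.27777302, 0.10006329, 0.31434604, 0.90222839])}
top {'vfov': 42.39851399019375, 'cx': 317.2449022570518, 'cy': 205.74284947101563, 'distortion': array([-0.00659344,  0.        ,  0.        ,  0.        ,  0.        ]), 'origin': array([0.42691678, 0.06386573, 1.23913528]), 'orientation': array([ 0.04157062, -0.05168613, -0.69829596,  0.71272939])}
wrist {'vfov': 68.78290108776608, 'cx': 314.5919275556594, 'cy': 200.90651018843866, 'distortion': array([-0.0356158,  0.       ,  0.       ,  0.       ,  0.       ]), 'origin': array([ 0.26241172, -0.57226835,  0.38282316]), 'orientation': array([-0.11796151,  0.0881409 , -0.58751264,  0.7957042 ])}
```

View pics/top0.png

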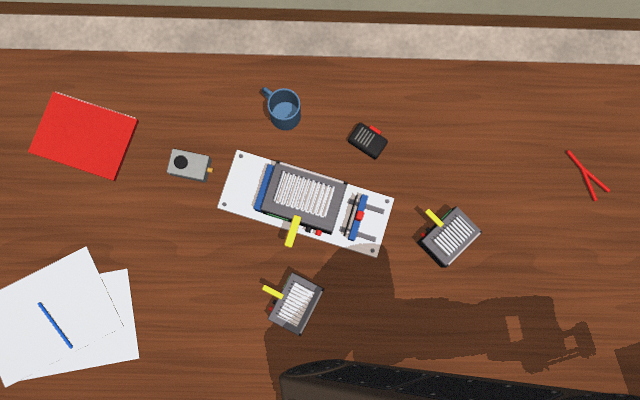

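View pics/scene0.png

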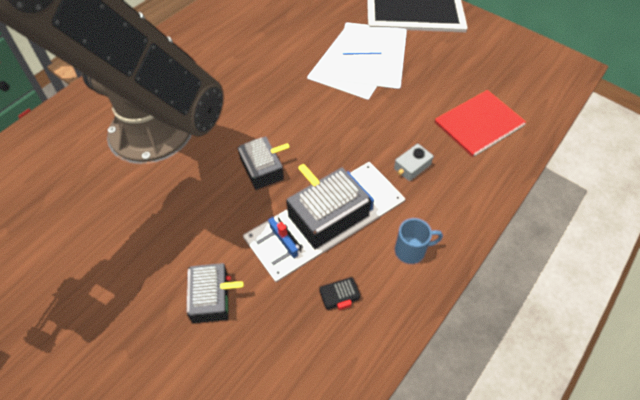

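The top view shows three finned boxes with yellow handles: (305,195) on the white cradle, (296,303), and (450,237). The one at (305,195) is the largest and stands on the cradle between the blue jaws, so it is the supply. The red jaw handle is at (360,215), and its yellow flap handle is at (292,231). Next I measure these and make one confirming crop.

```bash
cat > m.py <<'E'
from h import *
b=np.load('top.npy');a=np.load('scene.npy');ct=get_calibration('top');cs=get_calibration('scene')
def blobs(im,lo,hi,box,mn):
    hsv=cv2.cvtColor(im,cv2.COLOR_RGB2HSV);m=cv2.inRange(hsv,lo,hi)
    k=np.zeros_like(m);x0,y0,x1,y1=box;k[y0:y1,x0:x1]=m[y0:y1,x0:x1]
    n,l,st,c=cv2.connectedComponentsWithStats(k);return [(st[i],c[i],l==i) for i in range(1,n) if st[i][4]>mn]
W=blobs(b,(0,0,185),(180,40,255),(200,140,410,270),60)
m=np.zeros(b.shape[:2],np.uint8)
for st,c,k in W: print('white',st,c.round(1)); 
pts=np.vstack([np.argwhere(k)[:,::-1] for st,c,k in W if st[4]>150]).astype(np.float32)
r=cv2.minAreaRect(pts);cor=cv2.boxPoints(r);print(cor)
P=onplane(ct,cor,0.012);print(P.round(4));print([np.linalg.norm(P[i]-P[(i+1)%4]).round(4) for i in range(4)],P.mean(0).round(4))
for nm,im,c,box in(('top',b,ct,(200,140,410,270)),('scene',a,cs,(235,150,420,285))):
  for col,lo,hi in(('yel',(24,150,120),(34,255,255)),('red',(0,180,120),(6,255,255)),('red2',(174,180,120),(180,255,255)),('blue',(100,150,60),(118,255,255))):
    for st,ce,k in blobs(im,lo,hi,box,8):
        q=np.argwhere(k)[:,::-1].astype(np.float32);print(nm,col,st,ce.round(1),onplane(c,ce,{'yel':.094,'red':.09,'red2':.09,'blue':.055}[col]).round(4), cv2.boxPoints(cv2.minAreaRect(q)).round(0).tolist() if col!='red' else '')
save('crop',cv2.resize(b[140:270,205:405],None,fx=4,fy=4,interpolation=cv2.INTER_CUBIC))
E
python3 m.py
```

```text
white [ 218  150   72   79 2322] [246.2 187.5]
white [280 162  63  21 114] [310.8 172.2]
white [ 274  171   61   46 1476] [304.2 194.6]
white [ 297  184   97   73 2251] [359.  222.1]
[[216.91653 207.49135]
 [235.18008 148.6421 ]
 [394.61716 198.12257]
 [376.3536  256.9718 ]]
[[ 0.5806  0.2878  0.012 ]
 [ 0.7257  0.2501  0.012 ]
 [ 0.6126 -0.1384  0.012 ]
 [ 0.4704 -0.0948  0.012 ]]
[np.float64(0.1499), np.float64(0.4046), np.float64(0.1487), np.float64(0.3983)] [0.5973 0.0762 0.012 ]
top yel [284 215  17  32 239] [292.3 231. ] [[0.5213 0.1034 0.094 ]] [[284.0, 245.0], [293.0, 215.0], [301.0, 217.0], [291.0, 247.0]]
top red [356 211   8   9  50] [359.1 215.2] [[ 0.5602 -0.0456  0.09  ]] 
top red [316 230   6   6  25] [318.2 232.1] [[0.5204 0.0457 0.09  ]] 
top blue [254 165  20  47 297] [263.3 187.6] [[0.6242 0.1745 0.055 ]] [[253.0, 209.0], [267.0, 164.0], [274.0, 166.0], [260.0, 211.0]]
top blue [357 195  10  16  93] [361.8 202.6] [[ 0.5938 -0.055   0.055 ]] [[357.0, 209.0], [361.0, 194.0], [367.0, 196.0], [363.0, 211.0]]
top blue [348 220  12  21 120] [353.5 230. ] [[ 0.5297 -0.0363  0.055 ]] [[348.0, 239.0], [353.0, 220.0], [359.0, 222.0], [354.0, 241.0]]
scene yel [304 175   8   9   9] [307.8 179. ] [[0.528  0.0919 0.094 ]] [[304.0, 175.0], [304.0, 175.0], [311.0, 183.0], [311.0, 183.0]]
scene red [279 223   8  13  47] [282.5 229.8] [[ 0.5724 -0.0552  0.09  ]] 
scene blue [270 219   7  15  50] [273.  224.7] [[ 0.5299 -0.0443  0.055 ]] [[269.0, 219.0], [274.0, 218.0], [277.0, 233.0], [273.0, 234.0]]
scene blue [281 236  16  18 112] [289.3 243.9] [[ 0.5946 -0.0601  0.055 ]] [[281.0, 239.0], [287.0, 234.0], [298.0, 249.0], [292.0, 254.0]]
```

View pics/crop.png

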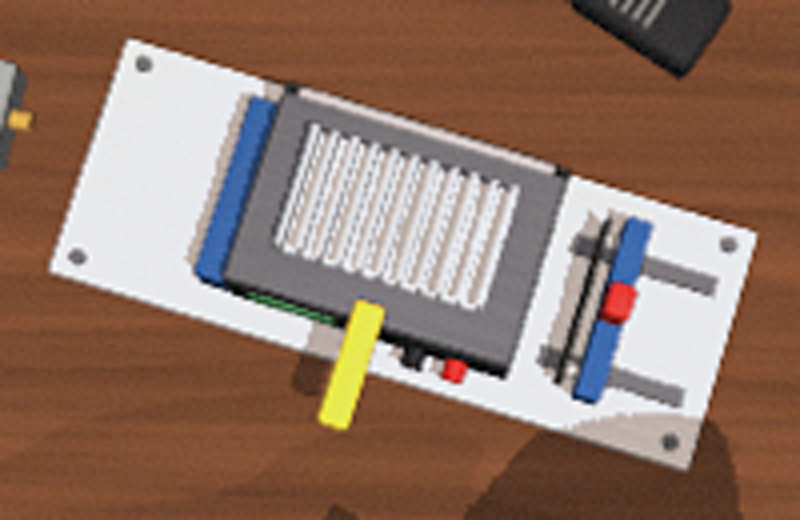

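The crop confirms it: the large finned box sits against the fixed blue jaw, with the yellow handle at its front and the sliding jaw with the red handle on the right. The cradle origin is about (0.597, 0.076) with yaw about −16.2°, and the plate measures 150 x 401 mm as it should. The red handle lies at cradle (0, −0.127), so the jaw is at about 0.024, which is within its stated start range. I turn the tool to the cradle's axes and move over.

Emit:
step_arm --commands '[0,0,0,0,0,0,-0.165,0,0,0,0,0,0,-0.165,0,0,0,0,0,0,-0.165,0,0,0,0,0,0,-0.165,0,0,0,0,0,0,-0.165]'

```text
t: 0.72
eef_pos: [0.184, -0.5972, 0.2313]
tool_rot: [0.976, -0.219, -0.0, -0.0]
force: [0.3, -0.3, -1.0]
width: 0.0952
```

Emit:
step_arm --commands '[0,0,0,0,0,0,-0.165,0,1.9,-5.8,0,0,0,0,0,1.9,-5.8,0,0,0,0,0,1.9,-5.8,0,0,0,0,0,1.9,-5.8,0,0,0,0]'

```text
t: 1.35
eef_pos: [0.3223, -0.3939, 0.2315]
tool_rot: [0.99, -0.141, -0.0, -0.0]
force: [0.4, 0.3, -0.3]
width: 0.0952
```

Emit:
step_arm --commands '[0,1.9,-5.8,0,0,0,0,0,1.9,-5.8,0,0,0,0,0,1.9,-5.8,0,0,0,0,0,1.9,-5.8,0,0,0,0,0,1.9,-5.8,0,0,0,0]'

```text
t: 1.98
eef_pos: [0.4943, -0.1417, 0.2316]
tool_rot: [0.99, -0.141, -0.0, 0.0]
force: [-0.5, -0.7, -0.2]
width: 0.0948
```

Emit:
step_arm --commands '[0,1.9,-5.4,2,0,0,0,0,0,0,0,0,0,0,0,0,0,0,0,0,0]'

```text
t: 2.35
eef_pos: [0.5265, -0.097, 0.2114]
tool_rot: [0.99, -0.14, -0.0, 0.0]
force: [-0.3, 0.3, 0.4]
width: 0.0948
```

Run:
```python
from h import *
c=get_calibration('wrist');im=grab_frame('wrist');np.save('w1.npy',im);save('w1',im)
hsv=cv2.cvtColor(im,cv2.COLOR_RGB2HSV)
C=np.array([[.960,.279],[-.279,.960]]) # columns? rows: cx,cy via world
def cr(p): d=p[:2]-[.5973,.0762]; return np.round([d@[.960,-.279],d@[.279,.960]],4)
for n,lo,hi,z in(('yel',(24,150,120),(34,255,255),.099),('red',(0,180,120),(6,255,255),.09)):
    k,l,st,ce=cv2.connectedComponentsWithStats(cv2.inRange(hsv,lo,hi))
    for i in range(1,k):
        if st[i][4]>80:
            q=np.argwhere(l==i)[:,::-1].astype(np.float32);bx=cv2.boxPoints(cv2.minAreaRect(q))
            P=onplane(c,np.vstack([ce[i],bx]),z);print(n,st[i],ce[i].round(1),bx.round(0).tolist());print([cr(p).tolist() for p in P],P[0].round(4))
print(proj(c,[observe()['eef_pos']]))
```

```text
yel [ 91   0  11  19 198] [96.2  8.7] [[91.0, 0.0], [101.0, 0.0], [101.0, 18.0], [91.0, 18.0]]
[[-0.1983, -0.0201], [-0.2016, -0.0136], [-0.1932, -0.0139], [-0.1954, -0.0271], [-0.204, -0.0268]] [0.4012 0.1122 0.099 ]
yel [363 263  25  25 280] [375.6 275.7] [[363.0, 286.0], [380.0, 261.0], [388.0, 267.0], [371.0, 292.0]]
[[0.0423, -0.2636], [0.0296, -0.2758], [0.0456, -0.2467], [0.0543, -0.2531], [0.0384, -0.2826]] [ 0.5643 -0.1888  0.099 ]
red [268  52   6  14  81] [270.6  58.3] [[268.0, 52.0], [273.0, 52.0], [273.0, 65.0], [268.0, 65.0]]
[[-0.0584, -0.0582], [-0.0605, -0.0532], [-0.0562, -0.0532], [-0.0566, -0.0635], [-0.0609, -0.0635]] [0.5249 0.0367 0.09  ]
red [516 104  18  28 209] [524.7 118.1] [[515.0, 130.0], [528.0, 104.0], [535.0, 107.0], [521.0, 134.0]]
[[0.1722, -0.1063], [0.1649, -0.1174], [0.1729, -0.0934], [0.1796, -0.0961], [0.1716, -0.1202]] [ 0.7331 -0.0739  0.09  ]
red [326 131  21  17 345] [335.8 139.1] [[326.0, 131.0], [346.0, 131.0], [346.0, 147.0], [326.0, 147.0]]
[[-0.0011, -0.1265], [-0.0102, -0.1193], [0.008, -0.1192], [0.0085, -0.1337], [-0.0101, -0.1337]] [ 0.5609 -0.045   0.09  ]
[[316.23579212 263.14503517]]
```

View pics/w1.png

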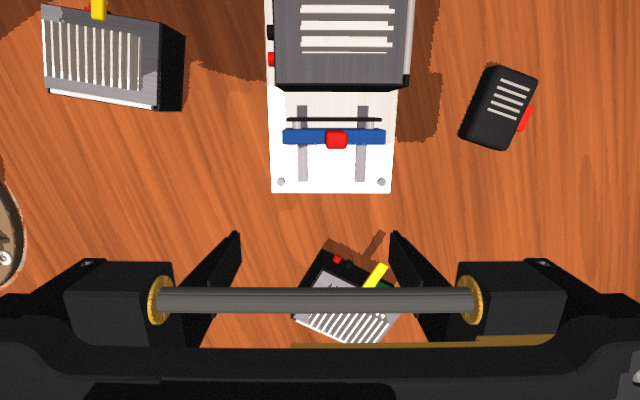

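The wrist view agrees: the red handle at (336,139) is at cradle (−0.001, −0.127), and the jaws are square to the cradle. I move above it and descend.

Emit:
step_arm --commands '[0,1.0,-3.0,0,0,0,0,0,0.9,-2.9,0,0,0,0,0,0,0,4.5,0,0,0,0,0,0,4.5,0,0,0,0,0,0,0,0,0,0]' --grip_force 20

```text
t: 3.02
eef_pos: [0.56, -0.0466, 0.1199]
tool_rot: [0.99, -0.141, -0.002, -0.0]
force: [0.2, 0.4, -0.3]
width: 0.095
```

Emit:
step_arm --commands '[0,0,0,3.0,0,0,0,0,0.1,-0.1,1.4,0,0,0,255,0,0,0,0,0,0,255,0,0,0,0,0,0,255,0,0,0,0,0,0]'

```text
t: 3.65
eef_pos: [0.5631, -0.045, 0.0786]
tool_rot: [0.99, -0.141, 0.001, 0.0]
force: [0.6, -0.1, -0.3]
width: 0.0707
```

Emit:
step_arm --commands '[255,0,0,0,0,0,0,255,0,0,0,0,0,0,255,0,0,0,0,0,0]'

```text
t: 4.03
eef_pos: [0.5627, -0.0449, 0.0777]
tool_rot: [0.99, -0.141, 0.0, 0.0]
force: [0.0, -0.4, 0.2]
width: 0.0408
```

Emit:
step_arm --commands '[255,0,0,0,0,0,0,255,0,0,0,0,0,0,255,0,0,0,0,0,0,255,0,0,0,0,0,0,255,0,0,0,0,0,0]'

```text
t: 4.65
eef_pos: [0.5624, -0.0448, 0.0776]
tool_rot: [0.99, -0.141, -0.0, 0.0]
force: [-2.8, 1.0, 2.1]
width: 0.02
```

Emit:
step_arm --commands '[255,0,-0.5,0,0,0,0,255,0,-0.5,0,0,0,0,255,0,-0.5,0,0,0,0,255,0,-0.5,0,0,0,0,255,0,0,0,0,0,0]'

```text
t: 5.28
eef_pos: [0.5682, -0.0249, 0.0776]
tool_rot: [0.99, -0.14, -0.0, -0.0]
force: [-2.9, 3.7, 2.8]
width: 0.0199
```

Emit:
step_arm --commands '[255,0,-0.2,0,0,0,0,255,0,-0.2,0,0,0,0,255,0,-0.2,0,0,0,0,255,0,0,0,0,0,0]'

```text
t: 5.78
eef_pos: [0.5697, -0.0199, 0.0776]
tool_rot: [0.99, -0.14, -0.0, 0.0]
force: [-4.7, -0.3, 2.3]
width: 0.0198
```

Emit:
step_arm --commands '[255,0,-0.2,0,0,0,0,255,0,0,0,0,0,0]'

```text
t: 6.02
eef_pos: [0.5702, -0.018, 0.0775]
tool_rot: [0.99, -0.141, -0.0, 0.0]
force: [-5.5, -0.1, 2.3]
width: 0.0196
```

Emit:
step_arm --commands '[255,0,-0.2,0,0,0,0,255,0,0,0,0,0,0]'

```text
t: 6.28
eef_pos: [0.5707, -0.0163, 0.0775]
tool_rot: [0.99, -0.141, -0.0, 0.0]
force: [-5.2, -2.1, 2.5]
width: 0.0197
```

Emit:
step_arm --commands '[255,0,-0.2,0,0,0,0,255,0,0,0,0,0,0]'

```text
t: 6.52
eef_pos: [0.5712, -0.0146, 0.0776]
tool_rot: [0.99, -0.141, -0.0, 0.0]
force: [-5.7, -3.7, 2.4]
width: 0.02
```

Emit:
step_arm --commands '[255,0,-0.15,0,0,0,0,255,0,0,0,0,0,0]'

```text
t: 6.78
eef_pos: [0.5716, -0.0134, 0.0776]
tool_rot: [0.99, -0.14, -0.0, 0.0]
force: [-7.2, -6.6, 2.3]
width: 0.0199
```

Emit:
step_arm --commands '[255,0,-0.1,0,0,0,0,255,0,0,0,0,0,0,255,0,0,0,0,0,0,255,0,0,0,0,0,0]'

```text
t: 7.28
eef_pos: [0.5718, -0.0127, 0.0776]
tool_rot: [0.99, -0.141, -0.001, 0.001]
force: [-7.2, -7.5, 3.5]
width: 0.0198
```

The force along the cradle's y is about −9 N. Less about 3 N of friction, the pad presses with about 6 N. I release and rise.

Emit:
step_arm --commands '[100,0,0,0,0,0,0,100,0,0,0,0,0,0,100,0,0,0,0,0,0,100,0,0,0,0,0,0]'

```text
t: 7.78
eef_pos: [0.572, -0.0125, 0.0774]
tool_rot: [0.99, -0.141, -0.0, 0.0]
force: [-5.4, -5.9, 0.8]
width: 0.0539
```

Emit:
step_arm --commands '[100,0,0,-4,0,0,0,100,0,0,-4,0,0,0,100,0,0,-5,0,0,0,100,0,0,0,0,0,0]'

```text
t: 8.28
eef_pos: [0.5743, -0.012, 0.2113]
tool_rot: [0.99, -0.141, 0.004, -0.0]
force: [0.2, -0.7, -0.3]
width: 0.058
```

Emit:
step_arm --commands '[0,0,0,0,0,0,-0.174,0,0,0,0,0,0,-0.174,0,0,0,0,0,0,-0.174,0,0,0,0,0,0,-0.174,0,0,0,0,0,0,-0.174]'

```text
t: 8.9
eef_pos: [0.5725, -0.0118, 0.2066]
tool_rot: [0.956, 0.293, -0.0, 0.0]
force: [0.3, 0.6, 0.7]
width: 0.0946
```

Emit:
step_arm --commands '[0,0,0,0,0,0,-0.174,0,0,0,0,0,0,-0.174,0,0,0,0,0,0,-0.174,0,0,0,0,0,0,-0.179,0,0,0,0,0,0,0]'

```text
t: 9.52
eef_pos: [0.5725, -0.0118, 0.2068]
tool_rot: [0.8, 0.6, -0.0, -0.0]
force: [0.1, 0.6, 0.2]
width: 0.0953
```

Emit:
step_arm --commands '[0,3.2,-4.3,0,0,0,0,0,3.2,-4.3,0,0,0,0,0,3.2,-4.4,0,0,0,0,0,0,0,0,0,0,0]'

```text
t: 10.02
eef_pos: [0.4723, 0.1187, 0.2075]
tool_rot: [0.8, 0.6, -0.0, -0.0]
force: [0.5, -0.0, 0.4]
width: 0.0949
```

Run:
```python
from h import *
s=observe();c=get_calibration('wrist');im=grab_frame('wrist');save('w2',im)
hsv=cv2.cvtColor(im,cv2.COLOR_RGB2HSV)
def cr(p): d=p[:2]-[.5973,.0762]; return np.round([d@[.960,-.279],d@[.279,.960]],4)
print(s['t'],s['eef_pos'],cr(s['eef_pos']),R.from_quat(s['tool_rot']).as_matrix().round(3).tolist(),s['joint_pos'].round(2))
for n,lo,hi,z in(('yel',(24,150,120),(34,255,255),.099),('red',(0,180,120),(6,255,255),.09)):
    k,l,st,ce=cv2.connectedComponentsWithStats(cv2.inRange(hsv,lo,hi))
    for i in range(1,k):
        if st[i][4]>80:
            q=np.argwhere(l==i)[:,::-1].astype(np.float32);bx=cv2.boxPoints(cv2.minAreaRect(q))
            P=onplane(c,np.vstack([ce[i],bx]),z);print(n,st[i],ce[i].round(1),bx.round(0).tolist());print([cr(p).tolist() for p in P],P[0].round(4))
```

```text
10.025 [0.47233992 0.11866265 0.20748665] [-0.1318  0.0059] [[0.279, 0.96, -0.0], [0.96, -0.279, 0.0], [0.0, -0.0, -1.0]] [ 0.11  0.33  1.92  0.    0.9  -1.18]
yel [291  94  50  22 632] [315.7 104.5] [[290.0, 106.0], [292.0, 93.0], [342.0, 103.0], [339.0, 116.0]]
[[-0.2217, 0.0075], [-0.2202, -0.0144], [-0.2306, -0.012], [-0.2229, 0.0297], [-0.2123, 0.0278]] [0.3865 0.1453 0.099 ]
yel [305 222  17  63 924] [313.2 253.2] [[305.0, 222.0], [321.0, 222.0], [321.0, 284.0], [305.0, 284.0]]
[[-0.0822, 0.0051], [-0.1151, -0.0026], [-0.1151, 0.0126], [-0.0472, 0.013], [-0.0472, -0.0034]] [0.5198 0.104  0.099 ]
red [262 238  12  14 142] [268.  244.3] [[262.0, 238.0], [273.0, 238.0], [273.0, 251.0], [262.0, 251.0]]
[[-0.0875, -0.0406], [-0.0945, -0.0463], [-0.0945, -0.0352], [-0.0801, -0.0359], [-0.08, -0.0471]] [0.5019 0.0616 0.09  ]
red [624 253  16  51 434] [634.  282.5] [[624.0, 253.0], [639.0, 253.0], [639.0, 303.0], [624.0, 303.0]]
[[-0.0379, 0.3628], [-0.0747, 0.3378], [-0.0744, 0.3558], [-0.0104, 0.3792], [-0.0111, 0.3598]] [0.6622 0.4352 0.09  ]
red [215 313  13   8  97] [221.1 316.6] [[215.0, 313.0], [227.0, 313.0], [227.0, 320.0], [215.0, 320.0]]
[[0.0005, -0.0971], [-0.0042, -0.1033], [-0.0044, -0.09], [0.005, -0.0909], [0.0051, -0.1044]] [ 0.5706 -0.0172  0.09  ]
```

View pics/w2.png

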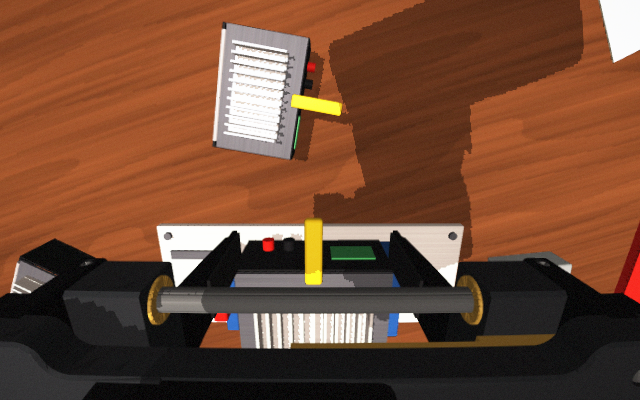

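The wrist view shows the yellow bar at (313,253) with its tip at cradle −0.115 and y 0.005, so the hinge is at cradle x ≈ 0.062. The top view agrees to 4 mm. The red jaw handle is seen at y ≈ −0.097 (q ≈ 0.054), so the jaw has stayed pressed. I go to the grip point.

Emit:
step_arm --commands '[100,-0.1,3.6,0,0,0,0,100,0,0,4.5,0,0,0,100,0,0,4.5,0,0,0,100,0,0,2.5,0,0,0,100,0,0,0,0,0,0]'

```text
t: 10.7
eef_pos: [0.5084, 0.1047, 0.0909]
tool_rot: [0.8, 0.599, -0.001, -0.001]
force: [0.3, 1.0, 0.9]
width: 0.0584
```

Emit:
step_arm --commands '[255,0,0,0,0,0,0,255,0,0,0,0,0,0,255,0,0,0,0,0,0,255,0,0,0,0,0,0,255,0,0,0,0,0,0]' --grip_force 15

```text
t: 11.32
eef_pos: [0.5086, 0.1059, 0.0929]
tool_rot: [0.799, 0.601, 0.0, 0.0]
force: [-0.8, 1.7, 3.3]
width: 0.018
```

The bar is gripped, with a width of 18 mm as specified. I carry it round the arc (r ≈ 0.155 m) and check the force between calls.

Emit:
step_arm --commands '[255,0,0.17,-1.78,0,0,0,255,0,0.37,-1.74,0,0,0,255,0,0.57,-1.69,0,0,0,255,0,0,0,0,0,0,255,0,0,0,0,0,0]'

```text
t: 11.95
eef_pos: [0.5189, 0.1028, 0.1442]
tool_rot: [0.799, 0.601, 0.0, -0.0]
force: [0.1, 5.0, -0.1]
width: 0.0179
```

Emit:
step_arm --commands '[255,0,0.76,-1.61,0,0,0,255,0,0.94,-1.51,0,0,0,255,0,1.11,-1.4,0,0,0,255,0,1.26,-1.26,0,0,0,255,0,0,0,0,0,0]'

```text
t: 12.58
eef_pos: [0.5585, 0.0914, 0.2023]
tool_rot: [0.8, 0.601, 0.0, 0.0]
force: [0.3, 5.0, 0.9]
width: 0.0181
```

```bash
cat > v.py <<'E'
import sys
from h import *
s=observe();c=get_calibration('scene');im=grab_frame('scene')
d=s['eef_pos'][:2]-[.5973,.0762];cx,cy=d@[.960,-.279],d@[.279,.960];z=s['eef_pos'][2]+.002
print(s['t'],'cradle',round(cx,4),round(cy,4),'grasp z',round(z,4),'F',s['force'].round(1),'width',s['width'].round(4))
print('theta~',np.arctan2(z-.089,.062-cx)-np.arctan2(5.9,155),'r',np.hypot(z-.089,.062-cx))
save(sys.argv[1],cv2.resize(im[100:290,220:440],None,fx=3.4,fy=3.15,interpolation=cv2.INTER_CUBIC))
E
python3 v.py s1
```

```text
Traceback (most recent call last):
  File "v.py", line 5, in <module>
    print(s['t'],'cradle',round(cx,4),round(cy,4),'grasp z',round(z,4),'F',s['force'].round(1),'width',s['width'].round(4))
                                                                                                       ^^^^^^^^^^^^^^^^
AttributeError: 'float' object has no attribute 'round'
```

```bash
sed -i "s/s\['width'\].round(4)/round(float(s['width']),4)/" v.py; python3 v.py s1
```

```text
12.625 cradle -0.0419 0.0038 grasp z 0.2039 F [ 1.   4.7 -0.8] width 0.0178
theta~ 0.797375877442738 r 0.1549251807936358
```

View pics/s1.png

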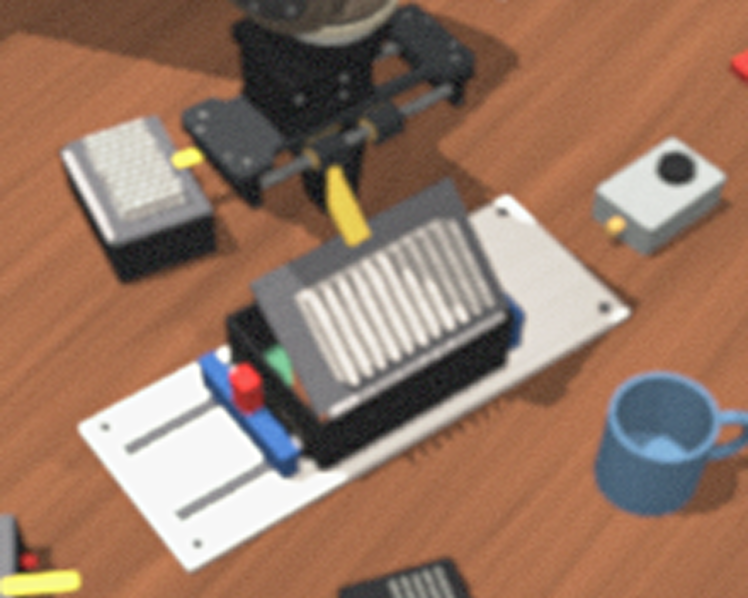

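The flap is about 0.8 rad up with its handle between the fingers, the supply is seated, and the jaw is still against it. I continue to 1.38.

Emit:
step_arm --commands '[255,0,1.4,-1.11,0,0,0,255,0,1.51,-0.94,0,0,0,255,0,1.62,-0.76,0,0,0,255,0,0,0,0,0,0]'

```text
t: 13.18
eef_pos: [0.6021, 0.079, 0.23]
tool_rot: [0.8, 0.601, 0.0, -0.0]
force: [1.4, 6.0, 2.4]
width: 0.0179
```

Emit:
step_arm --commands '[255,0,0.85,-0.3,0,0,0,255,0,0.84,-0.27,0,0,0,255,0,0.8,-0.2,0,0,0,255,0,0.8,-0.17,0,0,0,255,0,0,0,0,0,0]'

```text
t: 13.8
eef_pos: [0.633, 0.0702, 0.2388]
tool_rot: [0.799, 0.601, -0.0, -0.001]
force: [2.1, 5.3, 0.5]
width: 0.0179
```

Emit:
step_arm --commands '[255,0,0,0,0,0,0,255,0,0,0,0,0,0,255,0,0,0,0,0,0]'

```text
t: 14.18
eef_pos: [0.6329, 0.0703, 0.2388]
tool_rot: [0.799, 0.601, -0.0, -0.0]
force: [3.1, 5.6, -0.3]
width: 0.0176
```

```bash
python3 v.py s2
```

```text
14.175 cradle 0.0358 0.0042 grasp z 0.2408 F [ 3.1  5.6 -0.3] width 0.0176
theta~ 1.3621103212633678 r 0.15407763481944686
```

View pics/s2.png

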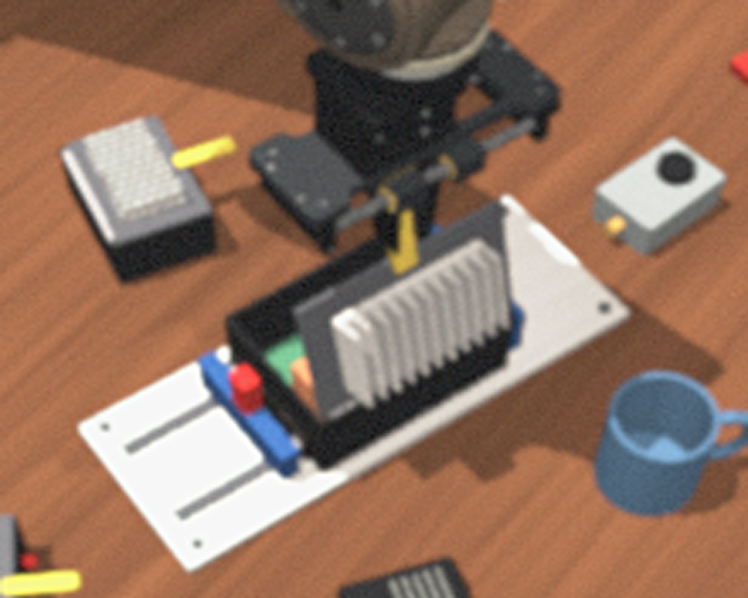

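The flap now stands nearly upright, leaning slightly to the front, with the bar in the fingers and the jaw still on the case. Kinematics give 1.36 rad. As an independent check I take the panel's near top corner, at about crop (299,305), and nudge 2 mm.

Run:
```python
from h import *
c=get_calibration('scene')
Y=np.array([.279,.960,0]);X=np.array([.960,-.279,0]);O=np.array([.5973,.0762,0])
for cyp in(-.078,):
  for uv in((297,309),(301,303),(322,417),(314,417)):
    o,d=ray(c,[[220+uv[0]/3.4,100+uv[1]/3.15]]);d=d[0]
    t=((cyp)-(o-O)@Y)/(d@Y);p=o+t*d;x=(p-O)@X
    print(uv,round(x,4),p[2].round(4),'theta',np.arctan2(p[2]-.089,.062-x).round(3),'r',np.hypot(p[2]-.089,.062-x).round(3))
for P in ((.062,-.078,.089),(.062,.088,.089)):
    q=proj(c,[O+P[0]*X+P[1]*Y+[0,0,P[2]]])[0];print('hinge end crop',((q-[220,100])*[3.4,3.15]).round(0))
```

```text
(297, 309) 0.0385 0.2036 theta 1.369 r 0.117
(301, 303) 0.0434 0.2165 theta 1.426 r 0.129
(322, 417) 0.0638 0.0946 theta 1.877 r 0.006
(314, 417) 0.054 0.0811 theta -0.783 r 0.011
hinge end crop [321. 419.]
hinge end crop [512. 310.]
```

Emit:
step_arm --commands '[255,0,0.2,-0.05,0,0,0,255,0,0,0,0,0,0,255,0,0,0,0,0,0,255,0,0,0,0,0,0,255,0,0,0,0,0,0]'

```text
t: 14.85
eef_pos: [0.6344, 0.0698, 0.2391]
tool_rot: [0.799, 0.601, -0.0, -0.001]
force: [0.4, 6.5, -0.6]
width: 0.0178
```

The projected hinge end lands at crop (321,419), where the picture shows it at (322,417). The panel corner gives 1.37–1.43 rad, which agrees with 1.37–1.38 from the TCP. Everything is still, so I hand in.

Run:
```python
from h import *
s=observe();d=s['eef_pos'][:2]-[.5973,.0762];cx=d@[.960,-.279];z=s['eef_pos'][2]+.002
print('theta',np.arctan2(z-.089,.062-cx)-.038,'qvel',np.abs(s['qvel']).max(),s['width'],s['force'])
print(job_done())
```

```text
theta 1.3724408950975442 qvel 0.0017742358027252189 0.01781933612280485 [ 0.41534522  6.54484219 -0.62679151]
the job is handed in; nothing more can be done
None
```

I pushed the blue jaw onto the power supply and left it pressing there. I then raised the finned flap to its balance point and handed the job in at about 15 s, with the fingers still holding it.

- **Jaw:** I slid it by its red handle until the wrist force along the cradle reached about 9 N. Taking off about 3 N of friction, the pad pressed with roughly 6 N. After release it stayed at about 0.054, so it should keep up to 3 N. I could not measure that remaining force; I inferred it from the handle's position and the pictures.
- **Flap:** The arm's position gives 1.372 rad (target 1.38), with the joints practically still and the bar held between the fingers (17.8 mm opening, 15 N grip). Reading the panel's corner in the scene picture gave 1.37 to 1.43 rad. That was before a last 2 mm nudge; the higher value depends on which edge pixel is used.
- **Rest of the scene:** In the last picture the supply stood seated and the jaw was against it. The mug and coax box looked undisturbed, and so did the visible part of the microphone.
- **Unexplained reading:** A sideways force of about 6 N on the tool remained while holding the flap. I think it comes from the grip being slightly off-centre; it did not move the flap or the supply.

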